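Find the loose housing bolt and hold its cap open

TASK

One of the three bolts on the gear housing is loose: tap the bolt heads gently from above, never harder than 50 N, with every cap still shut, to find the one that gives way, and push that one right down. Then lift the cap behind that bolt by its tab, well open (at least 45 degrees), and finish while still holding it up so that I can get at its nut. Leave the other two caps shut and do not shift the loose parts lying around.

Things in the scene. Friction and masses are not known exactly. Their poses are not given: they have to be found in the camera images.
- housing: aluminium gear housing fixed to the table, 180 x 300 mm (x, y) and 72 mm high, on a base flange 205 x 330 mm; origin under its centre at table level, z up, x away from the robot at yaw 0, y along the row of bolts towards the left one. A black round motor stub stands out of its left (+y) end by 65 mm, a dust spigot out of its right end by 50 mm. All three bolts and caps are alike
- bolt_left_head (a point): centre of the top face of the left bolt's steel hexagon head; 27 mm across corners on a 30 mm flange, head and flange 12 mm high; at housing x = -60, y = +100 mm, 95 mm above the table while the bolt is up (11 mm clear under the flange)
- bolt_left (a joint): how far the left bolt has sunk straight down (m), 0 at the start. A tight bolt stands solid (under 1.5 mm give), so the blow grows with speed: met at 10 mm/s it peaks at about 20 N, at 20 mm/s at about 40 N; the loose one yields to about 3 to 4 N, sinks up to 8 mm onto a stop and stays down. From outside they look the same
- cap_left_tab (a point): centre of the upright lifting tab at the front of the left bolt's black cap, which lies in line behind that bolt; tab 30 mm long (housing x), 12 mm thick (housing y), 35 mm high, its foot 2 mm above the housing's top and its upper end 109 mm above the table; centre at housing x = 3, y = +100 mm, 91.5 mm above the table when shut; pinch it across its thickness. The cap's plate, 58 x 50 x 6 mm, runs back from the tab to the hinge
- cap_left_hinge (a point): middle of the left cap's hinge line, which runs along the housing's y axis at housing x = 75 mm, 76 mm above the table, at the cap's far edge (fixed point; the tab's centre is 72 mm in front of it and 15.5 mm above it when shut)
- cap_left (a joint): opening angle of the left cap (rad): 0 shut, grows as its tab rises and swings back away from the bolt, stop at 1.2. Cap about 0.12 kg, no catch; it falls shut when let go
- bolt_middle_head (a point): centre of the top face of the middle bolt's steel hexagon head; 27 mm across corners on a 30 mm flange, head and flange 12 mm high; at housing x = -60, y = 0 mm, 95 mm above the table while the bolt is up (11 mm clear under the flange)
- bolt_middle (a joint): how far the middle bolt has sunk straight down (m), 0 at the start. A tight bolt stands solid (under 1.5 mm give), so the blow grows with speed: met at 10 mm/s it peaks at about 20 N, at 20 mm/s at about 40 N; the loose one yields to about 3 to 4 N, sinks up to 8 mm onto a stop and stays down. From outside they look the same
- cap_middle_tab (a point): centre of the upright lifting tab at the front of the middle bolt's black cap, which lies in line behind that bolt; tab 30 mm long (housing x), 12 mm thick (housing y), 35 mm high, its foot 2 mm above the housing's top and its upper end 109 mm above the table; centre at housing x = 3, y = 0 mm, 91.5 mm above the table when shut; pinch it across its thickness. The cap's plate, 58 x 50 x 6 mm, runs back from the tab to the hinge
- cap_middle_hinge (a point): middle of the middle cap's hinge line, which runs along the housing's y axis at housing x = 75 mm, 76 mm above the table, at the cap's far edge (fixed point; the tab's centre is 72 mm in front of it and 15.5 mm above it when shut)
- cap_middle (a joint): opening angle of the middle cap (rad): 0 shut, grows as its tab rises and swings back away from the bolt, stop at 1.2. Cap about 0.12 kg, no catch; it falls shut when let go
- bolt_right_head (a point): centre of the top face of the right bolt's steel hexagon head; 27 mm across corners on a 30 mm flange, head and flange 12 mm high; at housing x = -60, y = -100 mm, 95 mm above the table while the bolt is up (11 mm clear under the flange)
- bolt_right (a joint): how far the right bolt has sunk straight down (m), 0 at the start. A tight bolt stands solid (under 1.5 mm give), so the blow grows with speed: met at 10 mm/s it peaks at about 20 N, at 20 mm/s at about 40 N; the loose one yields to about 3 to 4 N, sinks up to 8 mm onto a stop and stays down. From outside they look the same
- cap_right_tab (a point): centre of the upright lifting tab at the front of the right bolt's black cap, which lies in line behind that bolt; tab 30 mm long (housing x), 12 mm thick (housing y), 35 mm high, its foot 2 mm above the housing's top and its upper end 109 mm above the table; centre at housing x = 3, y = -100 mm, 91.5 mm above the table when shut; pinch it across its thickness. The cap's plate, 58 x 50 x 6 mm, runs back from the tab to the hinge
- cap_right_hinge (a point): middle of the right cap's hinge line, which runs along the housing's y axis at housing x = 75 mm, 76 mm above the table, at the cap's far edge (fixed point; the tab's centre is 72 mm in front of it and 15.5 mm above it when shut)
- cap_right (a joint): opening angle of the right cap (rad): 0 shut, grows as its tab rises and swings back away from the bolt, stop at 1.2. Cap about 0.12 kg, no catch; it falls shut when let go
- washer: bystander, leave alone: flat steel washer, 24 mm across, 3 mm thick, lying loose on the housing's top between two bolts; origin at its underside
- vent_cover: bystander, leave alone: black plastic vent cover, open tray shape 50 x 95 x 22 mm, in front of the housing; origin under its centre
- screwdriver: bystander, leave alone: screwdriver with blue handle lying beside the housing's motor end; origin under its middle
- tee_key: bystander, leave alone: hex key with blue T-handle (85 mm wide, 22 mm high), lying beside the spigot end; origin under its middle
- spare_bolt: bystander, leave alone: spare hexagon bolt 56 mm long lying in front of the housing; origin under its middle
- oil_bottle: bystander, leave alone: white bottle 44 mm across, 100 mm high, standing off the motor end; origin under its centre
- screw_cup: bystander, leave alone: small grey bowl 60 mm across, 30 mm high, off the spigot end; origin under its centre

How it is judged:
By the outcome, as a careful person would: the job done as asked, in the order asked, and still so for the second after the job is handed in, while the arm keeps its last pose, push and grip.
It also fails if it takes over 54 s, if anything falls off the work surface, if the arm or the gripper's body presses on something with over 40 N, if the wrist force passes 120 N, or if a joint passes its speed limit or range.

ROBOT

A 6-joint arm with a two-finger parallel gripper is mounted at the origin on the work surface. World frame = base frame: x ahead of the robot, y to its left, z up, the work surface at z = 0. Lengths are in mm, angles in rad, forces in N, time in s.
With the tool pointing down it reaches from about 350 to 975 mm from the base axis. Payload 7.1 kg.
Tool frame: the origin (TCP) lies between the finger pads; the fingertips stand 19 mm ahead of it and the grasp point (between the pads) is the TCP; z points along the fingers, y is the line along which they close (so a half turn about z gives the same grasp; the last joint's range is limited). The gripper opens to 88 mm and grips with 3 to 60 N. Pads are 20 mm wide; open, the fingers measure 115 mm over their backs; the gripper's body (75 mm by 178 mm) begins 61 mm behind the grasp point.
Start: joints at [1.168, 0.423, 1.63, -0, 1.089, -0.019], TCP at [233.997, 579.526, 241.675] pointing down, gripper open.
Joint ranges: [-3, 3], [-0.9, 2.11], [0.09, 2.58], [-1.31, 4.45], [0.11, 2.69], [-2.54, 2.54]. Speed limits (rad/s): [2.39, 2.39, 3.01, 3.14, 3.14, 3.14].

INTERFACE

Orientations are given as a rotation vector (axis times angle).
In Python, from workcell import ctrl gives the robot as it stands.
- The arm moves only by the tool arm_command, never from a script. Its argument "series" is a list of rows, each an object with "linear": the shift along the tool's x, y, z in m, a list of three; "turn": the turn about the tool's z in rad. A call has 1 to 10 rows; each row shifts and turns the commanded pose from where the row before left it, along the tool's axes as they then stand; what a row does not reach is not made up. A row lasts 1/10 s, in which the tool goes at most 50 mm and 8.59 degrees, less where a joint would pass 70% of its speed; a pose out of reach is approached as far as the arm can. A call with a gripper value outside its range is refused whole. "jaw" is the opening, from -1 (shut) to 1 (fully open), set as the call begins (left out, the last holds). The fingers move at their own pace and stop on an object; the grip force is fixed at half the most. Time passes only in rows, so rows that do not move let the fingers close. It gives the time, the measured TCP pose, the force, the opening and the grip force at its end, in the units of the state.
- ctrl.get_obs(): the state, without advancing time (a new reading comes with each control period).
- ctrl.get_image(name): name is "scene" or "top" or "wrist"; returns a dict with "frame" (480x640x3 uint8, blue, green, red), "fx", "fy", "cx", "cy" (pixels), "rvec" (rotation vector, rad) and "tvec" (3), from world to camera coordinates, as OpenCV has them. Camera axes: x right, y down, z forward; pixel columns grow to the right and rows downward; lengths in mm; the calibration is good to about 2 mm. A picture is of the moment at which its call begins. There is no depth.
- ctrl.close_job(): hands the job in; it is judged then, once.
The state is a dict: "t": time; "qpos": joint angles; "qvel": joint speeds; "joint_torque": joint torques, N m; "ee_pos": TCP position; "orientation": TCP orientation; "ft_force": force on the tool from outside, world axes, zero at the start; "moment": the same for the moment, N m; "width": finger opening in mm; "grasp_force": force on a finger pad.
Only numpy, scipy, OpenCV 4.12 (cv2) and the standard library are available. Lean on these libraries where they do the work, as an engineer would, in place of code of your own. Each camera call takes 0.05 s, during which the arm holds its last target. There are 200 camera calls.

## Working session

There is one attempt and no reset: what is moved stays moved. The work goes in short steps, Python scripts to look and compute and a tool call to move; the robot and the scene stay as the last step left them, time stands still between calls to the robot, and variables do not carry over. Pictures are saved under pics/ and viewed, at most 10 in all, crops included, and the job is handed in when it is done.

Besides the shell and the picture viewer there is one more tool, called after "Call:" as name(argument=value, ...), one argument or row to a line, values as JSON. arm_command: Moves the arm, as the interface text tells. Its arguments: {"type":"object","properties":{"series":{"type":"array"},"jaw":{"type":"number"}},"required":["series"]}

```bash
mkdir -p pics; cat > h.py <<'E'
import numpy as np, cv2
from workcell import ctrl
def cam(name):
    d=ctrl.get_image(name); R=cv2.Rodrigues(np.array(d['rvec'],float))[0]; t=np.array(d['tvec'],float).ravel()
    return d,R,t
def ray(d,R,t,u,v,z):
    r=R.T@np.array([(u-d['cx'])/d['fx'],(v-d['cy'])/d['fy'],1]); c=-R.T@t
    return c+r*(z-c[2])/r[2]
def proj(d,R,t,P):
    p=R@np.array(P,float)+t
    return np.array([d['fx']*p[0]/p[2]+d['cx'],d['fy']*p[1]/p[2]+d['cy']])
E
python3 - <<'E'
from h import *
import pickle
print({k:np.round(v,3) for k,v in ctrl.get_obs().items()})
for n in ('top','scene'):
    d,R,t=cam(n); cv2.imwrite(f'pics/{n}0.png',d['frame']); pickle.dump((d,R,t),open(n+'.pkl','wb'))
    print(n,d['fx'],d['cx'],d['cy'],-R.T@t, R[2])
E
```

```text
{'t': np.float64(0.0), 'qpos': array([ 1.168,  0.424,  1.631, -0.   ,  1.089, -0.019]), 'qvel': array([ 0.001, -0.001,  0.002,  0.001,  0.001, -0.   ]), 'joint_torque': array([ 2.0000e-03, -5.4463e+01, -2.7366e+01,  6.4000e-02,  2.3000e-02,
       -0.0000e+00]), 'ee_pos': array([233.804, 579.05 , 240.918]), 'orientation': array([-5.990e-01, -3.084e+00,  2.000e-03]), 'ft_force': array([-0.471,  0.639, -0.051]), 'moment': array([-0.007,  0.031,  0.022]), 'grasp_force': np.float64(0.0), 'width': np.float64(87.46)}
top 433.11363268425197 326.7991706897523 241.48210193117424 [420.04954595  28.03659502 830.69573378] [ 0.20270791  0.00536797 -0.97922453]
scene 477.4436320372505 320.020850078569 239.99309451672775 [830.39375553 551.45570418 744.81944923] [-0.3059731  -0.58942047 -0.74763893]
```

View pics/top0.png

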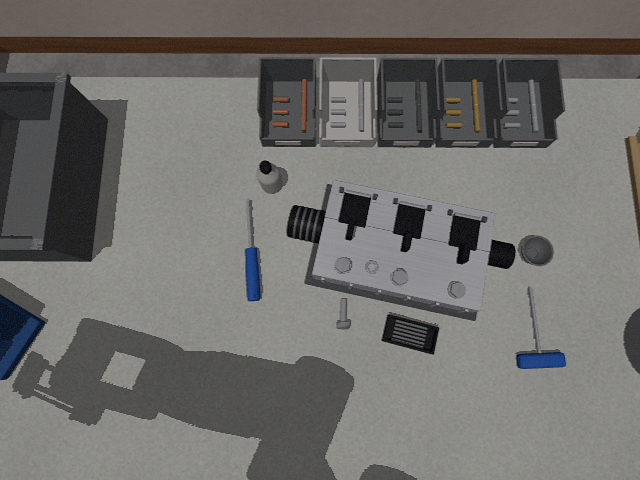

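View pics/scene0.png

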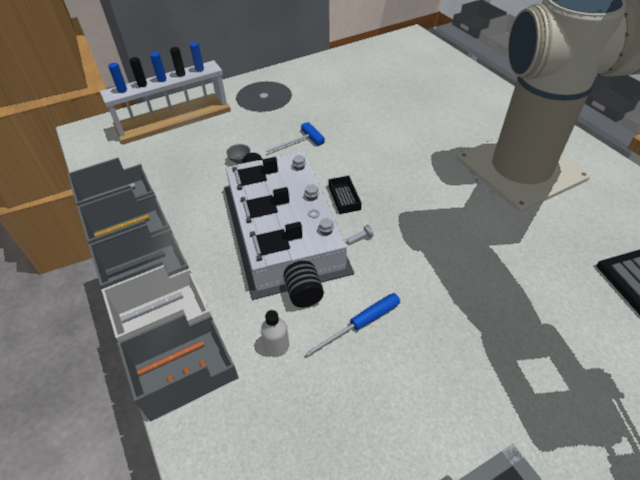

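The top view shows bolts at about (343,265), (400,276) and (456,289), tabs at about (350,232), (406,243) and (463,256), and the washer at (372,267). The scene view agrees.

```bash
python3 - <<'E'
from h import *
import pickle
d,R,t=pickle.load(open('top.pkl','rb')); im=d['frame']
g=cv2.cvtColor(im,cv2.COLOR_BGR2GRAY)
s=4; x0,y0=300,170
c=cv2.resize(g[170:330,300:510],None,fx=s,fy=s,interpolation=cv2.INTER_CUBIC)
hc=cv2.HoughCircles(c,cv2.HOUGH_GRADIENT,1,80,param1=80,param2=18,minRadius=24,maxRadius=42)
P=[]
for u,v,r in (hc[0] if hc is not None else []): 
    a,b=(u+.5)/s+x0-.5,(v+.5)/s+y0-.5; print(round(a,1),round(b,1),r/s,ray(d,R,t,a,b,95).round(1))
for u,v in ((343,265),(400,276),(456,289)): print('guess',ray(d,R,t,u,v,95).round(1))
# cap masks (black)
m=((g<45)*255).astype(np.uint8); m[:, :330]=0; m[:,486:]=0; m[:185]=0; m[270:]=0
n,l,st,ce=cv2.connectedComponentsWithStats(m)
for i in range(1,n):
    if st[i,4]>150: print(st[i],ce[i],ray(d,R,t,*ce[i],80).round(1))
cv2.imwrite('pics/crop0.png',cv2.resize(im[170:330,300:510],None,fx=3.5,fy=3.5,interpolation=cv2.INTER_CUBIC))
E
```

```text
342.5 264.2 7.825 [532.6   4.9  95. ]
456.2 288.2 7.7 [ 492.4 -187.7   95. ]
398.5 277.8 8.375 [509.8 -90.4  95. ]
guess [531.3   4.1  95. ]
guess [512.8 -93.1  95. ]
guess [ 491.1 -187.2   95. ]
[339 192  32  48 895] [353.85586592 211.89273743] [629.9 -16.1  80. ]
[393 204  32  48 948] [408.55485232 224.06118143] [ 607.8 -113.5   80. ]
[ 449  214   36   50 1017] [464.04424779 236.18485742] [ 586.1 -211.    80. ]
```

View pics/crop0.png

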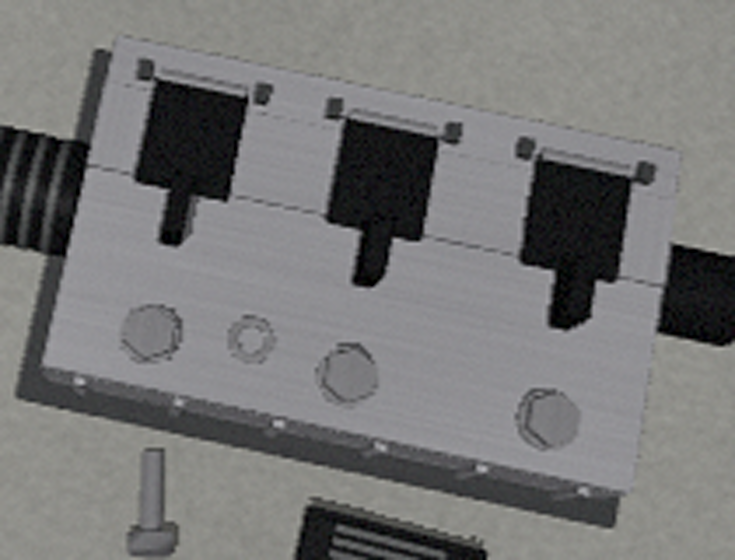

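Call:
arm_command(
  jaw=-1,
  series=[
    {"linear": [-0.0307,-0.0262,0],"turn": 0},
    {"linear": [-0.0307,-0.0262,0],"turn": 0},
    {"linear": [-0.0307,-0.0262,0],"turn": 0},
    {"linear": [-0.0307,-0.0262,0],"turn": 0},
    {"linear": [-0.0307,-0.0262,0],"turn": 0},
    {"linear": [-0.0307,-0.0262,0],"turn": 0},
    {"linear": [-0.0307,-0.0262,0],"turn": 0},
    {"linear": [-0.0307,-0.0262,0],"turn": 0},
  ],
)

```text
t: 0.9
ee_pos: [383.6, 291.6, 241.5]
orientation: [-0.599, -3.084, 0.0]
ft_force: [1.1, 0.3, 0.7]
width: 27.6
grasp_force: 0.0
```

Call:
arm_command(
  series=[
    {"linear": [-0.0307,-0.0262,0],"turn": 0},
    {"linear": [-0.0307,-0.0262,0],"turn": 0},
    {"linear": [-0.0307,-0.0262,0],"turn": 0},
    {"linear": [-0.0307,-0.0262,0],"turn": 0},
    {"linear": [-0.0307,-0.0262,0],"turn": 0},
    {"linear": [-0.0307,-0.0262,0],"turn": 0},
    {"linear": [-0.0307,-0.0262,0],"turn": -0.08},
    {"linear": [-0.03,-0.026,0],"turn": -0.087},
    {"linear": [0,0,0],"turn": 0},
    {"linear": [0,0,0],"turn": 0},
  ],
)

```text
t: 1.9
ee_pos: [534.4, 8.3, 241.2]
orientation: [-0.344, -3.121, -0.0]
ft_force: [-1.3, -0.1, 0.2]
width: 0.7
grasp_force: 0.0
```

```bash
python3 - <<'E'
from h import *
import pickle
d,R,t=cam('wrist'); cv2.imwrite('pics/w1.png',d['frame']); pickle.dump((d,R,t),open('w1.pkl','wb'))
print(d['fx'],-R.T@t,R[2],proj(d,R,t,(533.4,5.7,95)),proj(d,R,t,(512,-92,95)),proj(d,R,t,(573.6+21.4,-105.5+97.7,109)))
E
```

```text
340.5825115636208 [453.92637387  26.4084509  384.7345526 ] [ 0.2930937  -0.06565505 -0.95382677] [318.07657402 227.58379576] [204.96735467 228.03174342] [318.41603807 299.25226884]
```

View pics/w1.png

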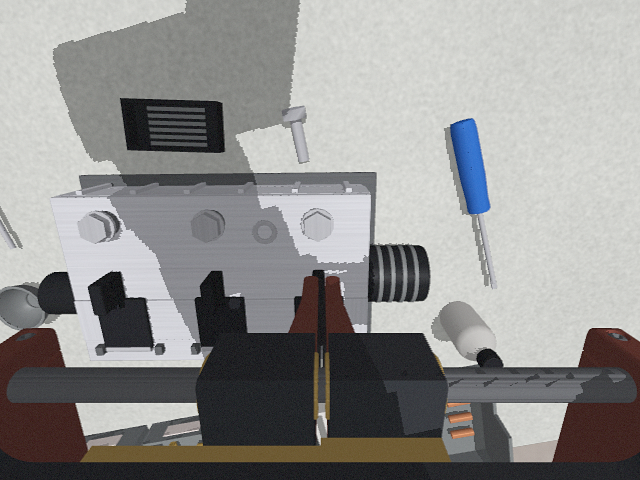

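The wrist view shows the left bolt head top at about (317,222), the middle at (207,224) and the right at (97,227). The middle tab's top is at about (212,277).

```bash
python3 - <<'E'
from h import *
import pickle
d,R,t=pickle.load(open('w1.pkl','rb'))
g=cv2.cvtColor(d['frame'],cv2.COLOR_BGR2GRAY)
c=cv2.resize(g[195:255,70:350],None,fx=4,fy=4,interpolation=cv2.INTER_CUBIC)
hc=cv2.HoughCircles(c,cv2.HOUGH_GRADIENT,1,100,param1=60,param2=18,minRadius=48,maxRadius=72)
for u,v,r in (hc[0] if hc is not None else []):
    a,b=u/4+70,v/4+195; print(round(a,1),round(b,1),r/4,ray(d,R,t,a,b,95).round(1))
for u,v in ((317,222),(207,224),(97,227)): print(ray(d,R,t,u,v,95).round(1))
cv2.imwrite('pics/w1c.png',cv2.resize(d['frame'][195:330,70:350],None,fx=2.8,fy=2.8,interpolation=cv2.INTER_CUBIC))
E
```

```text
317.9 224.4 15.925 [530.5   6.2  95. ]
96.4 228.4 17.85 [ 491.4 -185.9   95. ]
210.1 224.9 15.15 [510.2 -86.6  95. ]
[528.2   5.9  95. ]
[508.9 -89.1  95. ]
[ 490.3 -184.8   95. ]
```

View pics/w1c.png

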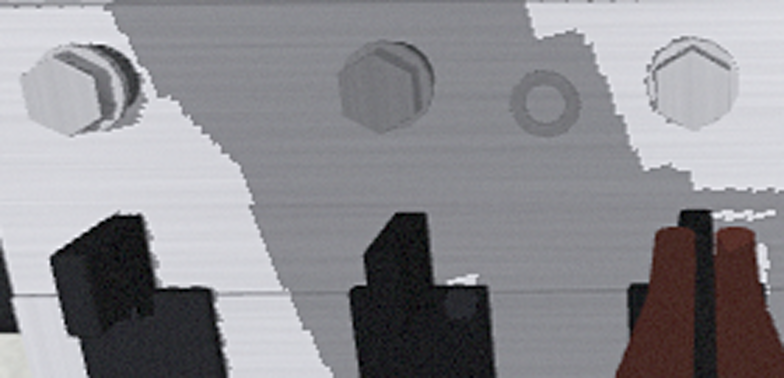

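The predicted pixels match the heads to about 1 px, so I'm going down to the left bolt.

Call:
arm_command(
  series=[
    {"linear": [0.0004,-0.0028,0.03],"turn": 0},
    {"linear": [0,0,0.04],"turn": 0},
    {"linear": [0,0,0.03],"turn": 0},
    {"linear": [0,0,0.015],"turn": 0},
    {"linear": [0,0,0.004],"turn": 0},
    {"linear": [0,0,0.001],"turn": 0},
    {"linear": [0,0,0.001],"turn": 0},
  ],
)

```text
t: 2.65
ee_pos: [534.2, 6.9, 121.6]
orientation: [0.339, 3.122, 0.0]
ft_force: [-0.4, -0.3, 0.6]
width: 0.3
grasp_force: 0.0
```

Call:
arm_command(
  series=[
    {"linear": [0,0,0.001],"turn": 0},
    {"linear": [0,0,0.001],"turn": 0},
    {"linear": [0,0,0.001],"turn": 0},
  ],
)

```text
t: 2.95
ee_pos: [534.0, 6.2, 118.2]
orientation: [0.34, 3.122, 0.0]
ft_force: [0.3, 0.2, 0.2]
width: 0.4
grasp_force: 0.0
```

Call:
arm_command(
  series=[
    {"linear": [0,0,0.001],"turn": 0},
    {"linear": [0,0,0.001],"turn": 0},
  ],
)

```text
t: 3.15
ee_pos: [533.8, 6.2, 115.7]
orientation: [0.34, 3.123, 0.0]
ft_force: [0.5, 0.7, 0.3]
width: 0.1
grasp_force: 0.0
```

Call:
arm_command(
  series=[
    {"linear": [0,0,0.0007],"turn": 0},
    {"linear": [0,0,0.0007],"turn": 0},
  ],
)

```text
t: 3.35
ee_pos: [533.7, 6.2, 114.2]
orientation: [-0.34, -3.123, 0.0]
ft_force: [-0.2, 0.2, 2.4]
width: 0.1
grasp_force: 1.3
```

Call:
arm_command(
  series=[
    {"linear": [0,0,0.0005],"turn": 0},
    {"linear": [0,0,0.0005],"turn": 0},
  ],
)

```text
t: 3.55
ee_pos: [533.7, 6.2, 113.4]
orientation: [-0.34, -3.123, 0.0]
ft_force: [-1.8, 0.5, 2.0]
width: 0.4
grasp_force: 1.3
```

Call:
arm_command(
  series=[
    {"linear": [0,0,0.0005],"turn": 0},
    {"linear": [0,0,0.0005],"turn": 0},
  ],
)

```text
t: 3.75
ee_pos: [533.7, 6.2, 112.3]
orientation: [0.34, 3.123, -0.0]
ft_force: [-1.4, -0.5, 2.8]
width: 0.5
grasp_force: 1.3
```

Call:
arm_command(
  series=[
    {"linear": [0,0,0.0007],"turn": 0},
    {"linear": [0,0,0.0007],"turn": 0},
    {"linear": [0,0,0.0007],"turn": 0},
  ],
)

```text
t: 4.05
ee_pos: [533.7, 6.2, 110.1]
orientation: [-0.34, -3.123, 0.0]
ft_force: [-0.7, -0.8, 2.3]
width: 0.3
grasp_force: 1.3
```

The left bolt yields at about 2–3 N and is 4 mm down already, so it is the loose one. I'll push it down to its stop.

Call:
arm_command(
  series=[
    {"linear": [0,0,0.0007],"turn": 0},
    {"linear": [0,0,0.0007],"turn": 0},
    {"linear": [0,0,0.0007],"turn": 0},
    {"linear": [0,0,0.0007],"turn": 0},
  ],
)

```text
t: 4.45
ee_pos: [533.7, 6.2, 107.3]
orientation: [0.34, 3.123, -0.0]
ft_force: [-0.9, -0.7, 2.8]
width: 0.4
grasp_force: 1.3
```

Call:
arm_command(
  series=[
    {"linear": [0,0,0.0005],"turn": 0},
    {"linear": [0,0,0.0005],"turn": 0},
  ],
)

```text
t: 4.65
ee_pos: [533.7, 6.2, 106.4]
orientation: [-0.34, -3.123, 0.0]
ft_force: [-0.6, 0.1, 6.5]
width: 0.2
grasp_force: 3.2
```

Call:
arm_command(
  series=[
    {"linear": [0,0,0.0004],"turn": 0},
    {"linear": [0,0,0.0002],"turn": 0},
  ],
)

```text
t: 4.85
ee_pos: [533.7, 6.2, 106.3]
orientation: [0.34, 3.123, -0.0]
ft_force: [-2.6, -0.7, 10.9]
width: 0.4
grasp_force: 5.3
```

The bolt is on its stop at 8 mm with 11 N. Next: up, open to about 44 mm, and over to the left tab.

Call:
arm_command(
  series=[
    {"linear": [0,0,-0.01],"turn": 0},
    {"linear": [0,0,-0.025],"turn": 0},
    {"linear": [0,0,-0.025],"turn": 0},
  ],
)

```text
t: 5.15
ee_pos: [533.4, 6.4, 166.3]
orientation: [-0.34, -3.122, -0.0]
ft_force: [0.8, 0.5, 0.6]
width: 0.6
grasp_force: 0.0
```

Call:
arm_command(
  jaw=0,
  series=[
    {"linear": [-0.012,-0.0005,0],"turn": 0},
    {"linear": [-0.025,0,0],"turn": 0},
    {"linear": [-0.018,0,0],"turn": 0},
    {"linear": [-0.006,0,0],"turn": 0},
    {"linear": [0,0,0],"turn": 0},
    {"linear": [0,0,0],"turn": 0},
    {"linear": [0,0,0],"turn": 0},
  ],
)

```text
t: 5.85
ee_pos: [592.1, -7.2, 165.4]
orientation: [-0.339, -3.122, 0.0]
ft_force: [0.7, 0.5, -0.2]
width: 43.7
grasp_force: 0.0
```

```bash
python3 - <<'E'
from h import *
print({k:np.round(v,2) for k,v in ctrl.get_obs().items() if k in('t','ee_pos','width','ft_force')})
d,R,t=cam('top'); a=d['frame'][150:330,270:520]; d,R,t=cam('wrist')
cv2.imwrite('pics/two.png',np.vstack([cv2.resize(a,(400,288)),cv2.resize(d['frame'],(400,300))]))
E
```

```text
{'t': np.float64(5.85), 'ee_pos': array([592.14,  -7.17, 165.38]), 'ft_force': array([ 0.7 ,  0.55, -0.2 ]), 'width': np.float64(43.72)}
```

View pics/two.png

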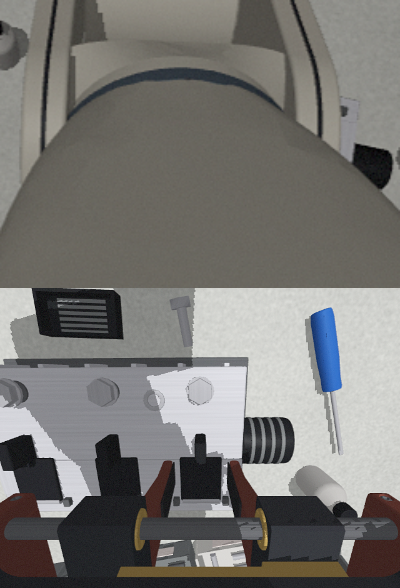

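The top view is blocked by the arm. In the wrist view the left tab at (200,445) is centred between the fingertips at (167,465) and (233,465). I'm going down and closing.

Call:
arm_command(
  series=[
    {"linear": [0,0,0.015],"turn": 0},
    {"linear": [0,0,0.025],"turn": 0},
    {"linear": [0,0,0.016],"turn": 0},
    {"linear": [0,0,0.006],"turn": 0},
    {"linear": [0,0,0.002],"turn": 0},
    {"linear": [0,0,0],"turn": 0},
  ],
)

```text
t: 6.55
ee_pos: [593.3, -7.3, 101.7]
orientation: [-0.34, -3.123, 0.0]
ft_force: [0.4, 0.3, -0.2]
width: 44.0
grasp_force: 0.0
```

Call:
arm_command(
  jaw=-1,
  series=[
    {"linear": [0,0,0],"turn": 0},
    {"linear": [0,0,0],"turn": 0},
    {"linear": [0,0,0],"turn": 0},
    {"linear": [0,0,0],"turn": 0},
    {"linear": [0,0,0],"turn": 0},
    {"linear": [0,0,0],"turn": 0},
    {"linear": [0,0,0],"turn": 0},
  ],
)

```text
t: 7.25
ee_pos: [593.2, -7.8, 102.1]
orientation: [0.339, 3.123, -0.001]
ft_force: [-1.7, -4.6, 4.2]
width: 11.7
grasp_force: 30.0
```

The grip is 11.7 mm wide at 30 N on the tab. I'll swing it along the arc, radius about 78 mm from 19°, in 4° rows.

Call:
arm_command(
  series=[
    {"linear": [-0.0019,0,-0.0051],"turn": 0},
    {"linear": [-0.0023,0,-0.0049],"turn": 0},
    {"linear": [-0.0027,0,-0.0048],"turn": 0},
    {"linear": [-0.003,0,-0.0046],"turn": 0},
    {"linear": [-0.0033,0,-0.0044],"turn": 0},
    {"linear": [-0.0035,0,-0.0041],"turn": 0},
    {"linear": [-0.0039,0,-0.0039],"turn": 0},
  ],
)

```text
t: 7.95
ee_pos: [612.2, -11.9, 133.1]
orientation: [-0.34, -3.12, 0.001]
ft_force: [-0.3, -5.5, -6.1]
width: 11.8
grasp_force: 30.0
```

Call:
arm_command(
  series=[
    {"linear": [-0.0041,0,-0.0035],"turn": 0},
    {"linear": [-0.0044,0,-0.0033],"turn": 0},
    {"linear": [-0.0046,0,-0.003],"turn": 0},
    {"linear": [-0.0048,0,-0.0027],"turn": 0},
    {"linear": [-0.0049,0,-0.0023],"turn": 0},
    {"linear": [-0.0051,0,-0.0019],"turn": 0},
    {"linear": [-0.0052,0,-0.0016],"turn": 0},
    {"linear": [0,0,0],"turn": 0},
    {"linear": [0,0,0],"turn": 0},
  ],
)

```text
t: 8.85
ee_pos: [644.8, -18.9, 151.6]
orientation: [-0.34, -3.121, 0.0]
ft_force: [-3.5, -3.1, -3.6]
width: 11.8
grasp_force: 30.0
```

```bash
python3 - <<'E'
from h import *
print({k:np.round(v,2) for k,v in ctrl.get_obs().items() if k in('t','ee_pos','width','ft_force','grasp_force')})
d,R,t=cam('scene'); a=d['frame'][120:320,190:390]; d,R,t=cam('wrist')
cv2.imwrite('pics/two2.png',np.hstack([cv2.resize(a,(400,400)),cv2.resize(d['frame'][:,80:560],(400,400))]))
E
```

```text
{'t': np.float64(8.85), 'ee_pos': array([644.82, -18.86, 151.65]), 'ft_force': array([-3.5 , -3.14, -3.56]), 'grasp_force': np.float64(30.0), 'width': np.float64(11.85)}
```

View pics/two2.png

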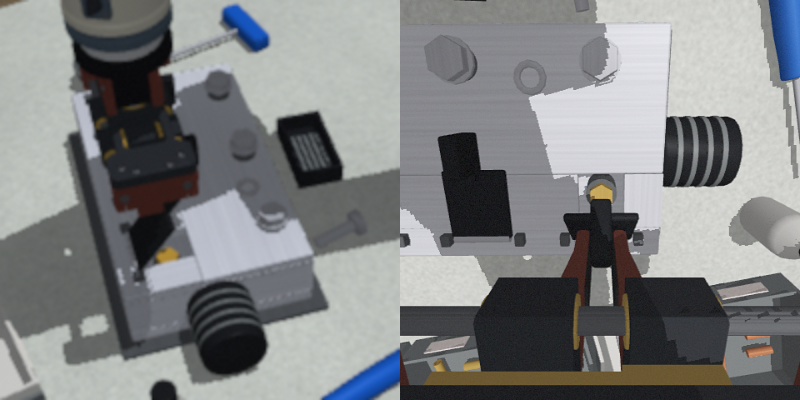

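The left cap stands steeply open with its brass nut exposed at (600,190). The left bolt has sunk, the middle cap is shut, and the washer hasn't moved. The TCP moved 53 mm back and 50 mm up, which matches about 56°. Handing in.

```bash
python3 -c "
from workcell import ctrl
print(ctrl.close_job())"
```

```text
the job is handed in; nothing more can be done
None
```

The left bolt was the loose one: I pushed it down 8 mm onto its stop (about 11 N measured), and its cap is held open at about 56° by its tab; I never touched the other two bolts, their caps or the loose parts.

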